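# Lay a tall canister down into a low pantry rack

## Task

The square storage canister is too tall to stand under the bridge of the low pantry rack. Slide it upright and gently up against the rack's raised front edge, push it high up so that it tips over that edge and lies flat on the rack's board with its lid towards the bridge, then slide it in under the bridge until it meets the stop plate hidden there, and press it home lightly for about a second (some 5 N, never hard). Leave it lying there, leave the jar, the tin and the carton where they stand, and take the hand away.

Things in the scene. Friction and masses are not known exactly. Their poses are not given: they have to be found in the camera images.
- rack: Fixed low wooden rack. Origin: middle of its front edge, on the work surface; x points in from the front edge to the back, y left of that, z up. Base board 320 deep (x 0 to 320), 160 wide (y -80 to 80), 14 mm thick: its front edge at x = 0 is the low stop, its top is at z = 14. Open apron from x = 0 to 200, bridge from 200 to 320.
- bridge (a point): Middle of the bridge's mouth, on the board (rack x = 200, y = 0, z = 14). The bridge: two side panels with inner faces 62 mm either side of the centre line, and a roof with underside 120 and top 132 above the work surface.
- backrail: Aluminium rail closing the rack's back (rack x 312 to 320); origin and axes are the rack's. Part of it is an adjustable upright stop plate under the bridge, 110 wide, 17 to 87 mm above the work surface. The plate's front face is set anywhere from rack x = 240 to 275 and is not reported: find it by feel. It is rigid; never press more than 20 N on it.
- canister: Loose filled canister with black lid: square block 92 x 92, 185 tall, too wide for the gripper, 0.3 to 0.6 kg, evenly filled. Origin: centre of its underside; z to the lid; x roughly along the rack's x (within 0.15 rad). Starts upright, its face 20 to 60 mm short of the front edge, up to 12 mm off the centre line. Thin walls: never push with more than 25 N.
- canister_mid (a point): Centre of the canister, 92.5 mm above its underside. Friction on surfaces is 0.5 to 1: pushed above about 45 mm it may tip before it slides (sliding takes 2 to 6 N). Pushed near the top against the edge, 1 to 3 N tips it; past balance it falls onto the board by itself.
- jar: Loose glass jar with white cap, 72 diameter, 100 tall, beside the rack. Origin: centre of its underside. Leave it alone.
- tin: Loose food tin, 74 diameter, 80 tall, beside the rack. Origin: centre of its underside. Leave it alone.
- carton: Loose pale carton 50 x 90 x 120 tall, beside the rack. Origin: centre of its underside. Leave it alone.

How it is judged:
By the outcome, as a careful person would: the job done as asked, in the order asked, and still so for the second after the job is handed in, with the robot touching nothing.
It also fails if it takes over 67 s, if anything falls off the work surface, if the arm or the gripper's body presses on something with over 40 N, if the wrist force passes 120 N, or if a joint passes its speed limit or range.

## Robot

A 7-joint arm with a two-finger parallel gripper is mounted at the origin on the work surface. World frame = base frame: x ahead of the robot, y to its left, z up, the work surface at z = 0. Lengths are in m, angles in degrees, forces in N, time in s.
With the tool pointing down it reaches from about 0.425 to 1.025 m from the base axis. Payload 9.4 kg.
Tool frame: the origin (TCP) lies between the finger pads; the fingertips stand 8 mm ahead of it and the grasp point (between the pads) lies 11 mm behind it; z points along the fingers, y is the line along which they close (so a half turn about z gives the same grasp; the last joint's range is limited). The gripper opens to 85 mm and grips with 20 to 120 N. Pads are 22 mm wide; open, the fingers measure 114 mm over their backs; the gripper's body (76 mm by 85 mm) begins 54 mm behind the grasp point. The pads swing forward as they close: fully open they stand 13 mm farther back than shut.
Start: joints at [-70.514, 34.337, -0.143, 91.639, 0.103, 54.024, -4.572], TCP at [0.294, 0.663, 0.239] pointing down, gripper open.
Joint ranges: [-147.43, 147.43], [-19.82, 112.94], [-74.19, 73.91], [6.32, 146.72], [-59.91, 239.91], [6.04, 106.73], [-150.56, 150.56]. Speed limits (degrees/s): [127.2, 127.2, 172.46, 172.46, 180, 180, 180].

## Interface

Orientations are given as a 3x3 rotation matrix whose columns are the frame's x, y, z axes.
In Python, from station import robot, viewer, sign_off gives the robot as it stands.
- The arm moves only by the tool apply_moves, never from a script. Its arguments are lists of equal length, an entry for each row: "linear": the shift along the tool's x, y, z scaled (see below), a list of three; "rotation": the turn, a rotation vector about the tool's x, y, z scaled (see below), a list of three. A call has exactly 8 rows; each row is the pose to reach, as a shift and turn from the pose commanded when the call began, along the tool's axes at that moment; what a row does not reach only later rows make up. The controller multiplies each number of a shift by 1 m and each number of a turn by 45 degrees. A row lasts 1/8 s, in which the tool goes at most 62.5 mm and 10.7 degrees, less where a joint would pass 70% of its speed; a pose out of reach is approached as far as the arm can. A call with a number of a shift or a turn outside -1 to 1 is refused whole. A call with a gripper value outside its range is refused whole. "claw" is the closure, from 0 (fully open) to 1 (shut), set as the call begins (left out, the last holds). The fingers move at their own pace and stop on an object; "squeeze" is the grip in N (left out, the last holds). Time passes only in rows, so rows that repeat a pose let the fingers close, or fill a call up. It gives the time, the measured TCP pose, the force, the opening and the grip force at its end, in the units of the state.
- robot.sense(): the state, without advancing time (a new reading comes with each control period).
- viewer.capture(name): name is "scene" or "top" or "wrist"; returns the picture (420x560x3 uint8, red, green, blue); there is no depth.
- viewer.camera_model(name): a dict with "mtx" (3x3 intrinsics, pixels), "rvec" (rotation vector, rad) and "tvec" (3), from world to camera coordinates, as OpenCV has them; the wrist camera has in their place "hand_eye" (4x4, takes a point from camera to tool coordinates, whose origin is the TCP and whose axes are the flange's). Camera axes: x right, y down, z forward; pixel columns grow to the right and rows downward; lengths in m; the calibration is good to about 2 mm. A picture is of the moment at which its call begins: read the wrist's pose just before it. camera_model takes no time and is no camera call.
- sign_off(): hands the job in; it is judged then, once.
The state is a dict: "time_s": time; "joints": joint angles; "qvel": joint speeds; "joint_efforts": joint torques, N m; "ee_pos": TCP position; "eef_rot": TCP orientation; "ft_force": force on the tool from outside, world axes, zero at the start; "torque": the same for the moment, N m; "width": finger opening in m; "gripper_force": force on a finger pad.
Only numpy, scipy, OpenCV 4.12 (cv2) and the standard library are available. Lean on these libraries where they do the work, as an engineer would, in place of code of your own. Each camera call takes 0.05 s, during which the arm holds its last target. There are 200 camera calls.

## Working session

There is one attempt and no reset: what is moved stays moved. The work goes in short steps, Python scripts to look and compute and a tool call to move; the robot and the scene stay as the last step left them, time stands still between calls to the robot, and variables do not carry over. Pictures are saved under pics/ and viewed, at most 10 in all, crops included, and the job is handed in when it is done.

Besides the shell and the picture viewer there is one more tool, called after ">>>" as name(argument=value, ...), one argument or row to a line, values as JSON. apply_moves: Moves the arm, as the interface text tells. Its arguments: {"type":"object","properties":{"linear":{"type":"array","items":{"type":"array","items":{"type":"number"}}},"rotation":{"type":"array","items":{"type":"array","items":{"type":"number"}}},"claw":{"type":"number"},"squeeze":{"type":"number"}},"required":["linear","rotation"]}

```bash
ls; mkdir -p pics; python3 - <<'E'
from station import robot, viewer
import cv2, numpy as np
s=robot.sense(); print({k:np.round(v,3).tolist() for k,v in s.items()})
for n in ("scene","top"):
    im=viewer.capture(n); cv2.imwrite(f"pics/{n}0.png",im[:,:,::-1]); m=viewer.camera_model(n); print(n,m)
E
```

```text
pics
{'time_s': 0.0, 'joints': [-70.514, 34.385, -0.143, 91.682, 0.103, 54.024, -4.573], 'qvel': [-0.054, 0.033, 0.035, -0.005, -0.115, -0.026, 0.038], 'joint_efforts': [0.001, -77.647, 1.566, -25.8, 0.012, 0.009, -0.0], 'ee_pos': [0.293, 0.662, 0.238], 'eef_rot': [[-0.914, 0.405, -0.0], [0.405, 0.914, -0.002], [-0.0, -0.002, -1.0]], 'ft_force': [0.36, -0.141, -1.059], 'torque': [-0.012, -0.015, 0.013], 'gripper_force': 0.0, 'width': 0.086}
scene {'mtx': array([[460.23181946,   0.        , 283.81220478],
       [  0.        , 460.23181946, 206.31215327],
       [  0.        ,   0.        ,   1.        ]]), 'rvec': array([ 0.88388906,  2.45288151, -1.17308255]), 'tvec': array([ 0.53761876, -0.20852549,  1.05051466])}
top {'mtx': array([[391.09703511,   0.        , 281.12355552],
       [  0.        , 391.09703511, 209.00603149],
       [  0.        ,   0.        ,   1.        ]]), 'rvec': array([ 2.17049069, -2.16592559,  0.18579933]), 'tvec': array([-0.04201941,  0.65797139,  0.63221522])}
```

View pics/scene0.png

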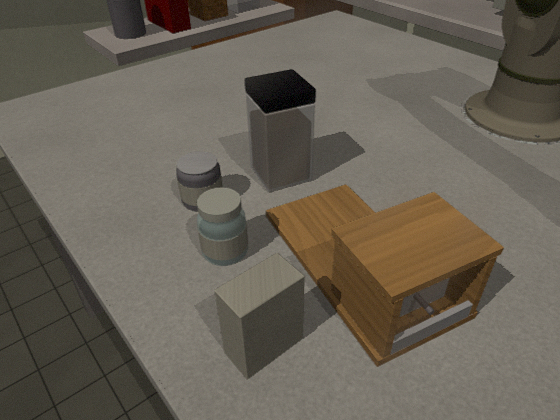

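View pics/top0.png

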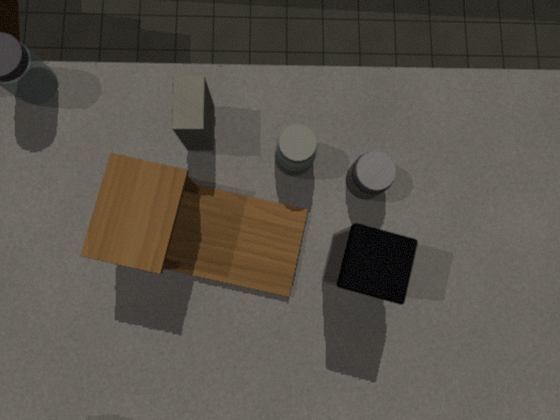

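The scene shows the canister (black lid at 282,88 px) with the apron and bridge in front of it. In the top view the lid is centred near (377,264), the board's front edge runs (307,208)-(290,296), and the roof is at (135,213). The tin (374,172) and jar (297,148) lie to one side.

```bash
cat > h.py <<'E'
import cv2, numpy as np
from station import robot, viewer
def cam(n):
    m=viewer.camera_model(n); R=cv2.Rodrigues(m["rvec"])[0]; return m["mtx"],R,np.ravel(m["tvec"])
def ray(n,px):
    K,R,t=cam(n); p=np.atleast_2d(px).astype(float)
    d=(np.c_[p,np.ones(len(p))]@np.linalg.inv(K).T)@R; return -R.T@t,d
def onz(n,px,z):
    c,d=ray(n,px); return c+d*((z-c[2])/d[:,2])[:,None]
def tri(a,pa,b,pb):
    out=[]
    for x,y in zip(pa,pb):
        ca,da=ray(a,x); cb,db=ray(b,y); da,db=da[0],db[0]
        s=np.linalg.lstsq(np.c_[da,-db],cb-ca,rcond=None)[0]; out.append((ca+da*s[0]+cb+db*s[1])/2)
    return np.array(out)
def mask(im,kind,roi):
    h=cv2.cvtColor(im,cv2.COLOR_RGB2HSV)
    m=cv2.inRange(h,(0,0,0),(180,255,28)) if kind=="black" else cv2.inRange(h,(5,90,50),(25,255,255))
    k=np.zeros_like(m); x0,y0,x1,y1=roi; k[y0:y1,x0:x1]=255; m&=k
    m=cv2.morphologyEx(m,cv2.MORPH_OPEN,np.ones((3,3)))
    cs=cv2.findContours(m,cv2.RETR_EXTERNAL,cv2.CHAIN_APPROX_NONE)[0]
    return max(cs,key=cv2.contourArea)
def quad(c):
    # corners from line fits to the contour's four sides
    b=cv2.boxPoints(cv2.minAreaRect(c)); p=c[:,0,:].astype(float); L=[]
    h=cv2.convexHull(c); q=h
    for e in np.linspace(.01,.2,60):
        q=cv2.approxPolyDP(h,e*cv2.arcLength(h,True),True)
        if len(q)<=4: break
    q=q[:,0,:].astype(float); n=len(q)
    for i in range(n):
        a,bb=q[i],q[(i+1)%n]; u=(bb-a)/np.linalg.norm(bb-a); r=p-a; s=r@u/np.linalg.norm(bb-a)
        d=np.abs(r@[-u[1],u[0]]); k=p[(d<3)&(s>.15)&(s<.85)]
        vx,vy,x,y=cv2.fitLine(k.astype(np.float32),cv2.DIST_HUBER,0,.01,.01).ravel(); L.append(np.cross([x,y,1],[x+vx,y+vy,1]))
    out=[]
    for i in range(n):
        z=np.cross(L[i-1],L[i]); out.append(z[:2]/z[2])
    return np.array(out)
E
python3 - <<'E'
from h import *
np.set_printoptions(precision=4,suppress=True)
t=cv2.imread("pics/top0.png")[:,:,::-1].copy(); s=cv2.imread("pics/scene0.png")[:,:,::-1].copy()
qt=quad(mask(t,"black",(325,215,430,310))); print(qt); P=onz("top",qt,.185); print("lid",P, P.mean(0))
print([np.linalg.norm(P[i]-P[i-1]) for i in range(4)])
try:
    qs=quad(mask(s,"black",(235,60,325,115))); print(qs)
    Q=onz("scene",qs,.185); print("scene lid",Q,Q.mean(0))
    order=[np.argmin(np.linalg.norm(Q[:,:2]-p[:2],axis=1)) for p in P]
    print("tri",tri("top",qt,"scene",qs[order]))
except Exception as e: print(e)
c=mask(t,"wood",(60,140,330,310)); p=c[:,0,:]
h=cv2.approxPolyDP(c,4,True)[:,0]; print(h)
c=mask(s,"wood",(255,170,520,370)); print(cv2.approxPolyDP(c,3,True)[:,0].tolist())
E
```

```text
[[351.8021 222.1952]
 [416.413  240.4916]
 [402.3397 303.4708]
 [336.377  285.6419]]
lid [[ 0.6212 -0.1327  0.185 ]
 [ 0.5963 -0.2215  0.185 ]
 [ 0.5119 -0.1983  0.185 ]
 [ 0.5356 -0.1097  0.185 ]] [ 0.5662 -0.1656  0.185 ]
[np.float64(0.08866039407581162), np.float64(0.0922009191360897), np.float64(0.08754412347901303), np.float64(0.0917186841761995)]
[[323.6017  95.3333]
 [265.7034 113.1931]
 [254.6533 100.2254]
 [290.3379  70.0584]]
scene lid [[ 0.5418 -0.0862  0.185 ]
 [ 0.6472 -0.0982  0.185 ]
 [ 0.6343 -0.1428  0.185 ]
 [ 0.5178 -0.196   0.185 ]] [ 0.5852 -0.1308  0.185 ]
tri [[ 0.6276 -0.1388  0.1825]
 [ 0.5721 -0.1812  0.2165]
 [ 0.5124 -0.2003  0.182 ]
 [ 0.5307 -0.1067  0.175 ]]
[[184 192]
 [176 221]
 [181 228]
 [173 232]
 [178 240]
 [170 243]
 [175 251]
 [167 255]
 [181 262]
 [175 271]
 [289 295]
 [306 209]
 [201 185]
 [196 195]]
[[266, 210], [279, 234], [331, 298], [376, 365], [473, 318], [495, 258], [502, 250], [500, 244], [434, 192], [375, 213], [343, 185]]
```

```bash
python3 - <<'E'
from h import *
np.set_printoptions(precision=4,suppress=True)
t=cv2.imread("pics/top0.png")[:,:,::-1].copy()
F=onz("top",[[307,208],[290,296]],.014); B=onz("top",[[112,154],[187.5,170],[161.5,272],[81,256.5]],.132)
print("front",F,"w",np.linalg.norm(F[0]-F[1])); print("roof",B,B.mean(0))
c,d=None,None
S=onz("scene",[[266,210],[347,185]],.014); print("scene front",S,np.linalg.norm(S[0]-S[1]))
Sr=onz("scene",[[333,233],[434,192],[500,244],[396,290]],.132); print("scene roof",Sr)
print("tri front",tri("top",[[307,208],[290,296]],"scene",[[266,210],[347,185]]))
print("tri roof",tri("top",[[187.5,170],[161.5,272],[81,256.5],[112,154]],"scene",[[333,233],[434,192],[500,244],[396,290]]))
print("tri lid", tri("top",[[351.8,225],[416.4,239],[402.3,303],[336.4,286]],"scene",[[266,108],[247,82],[293,72],[314,90]]))
fm=F.mean(0); bm=B.mean(0); ax=(bm-fm)[:2]; print("axis a",np.degrees(np.arctan2(ax[1],ax[0])),np.linalg.norm(ax))
e=F[0]-F[1]; print("axis from front",np.degrees(np.arctan2(e[0],-e[1])),np.degrees(np.arctan2(-e[0],e[1])))
for i in range(4):
    v=B[i]-B[i-1]; print(np.degrees(np.arctan2(v[1],v[0])),np.linalg.norm(v))
for n,z,p in(("jar",.1,[297,143]),("tin",.08,[375,172])): print(n,onz("top",[p],z))
print("carton",onz("top",[[175,77],[204,76],[204,130],[173,130]],.12))
E
```

```text
front [[ 0.6644 -0.0888  0.014 ]
 [ 0.5078 -0.0574  0.014 ]] w 0.1597128952698661
roof [[0.7291 0.2185 0.132 ]
 [0.7053 0.1044 0.132 ]
 [0.5527 0.1373 0.132 ]
 [0.5751 0.2542 0.132 ]] [0.6405 0.1786 0.132 ]
scene front [[ 0.6615 -0.0884  0.014 ]
 [ 0.5072 -0.0508  0.014 ]] 0.15880780368054306
scene roof [[0.7107 0.1135 0.132 ]
 [0.5514 0.1416 0.132 ]
 [0.5754 0.2516 0.132 ]
 [0.7219 0.2196 0.132 ]]
tri front [[ 0.6633 -0.0878  0.0156]
 [ 0.5057 -0.0556  0.0108]]
tri roof [[0.7059 0.107  0.1249]
 [0.5514 0.1393 0.1306]
 [0.5757 0.2527 0.1331]
 [0.7265 0.2193 0.1354]]
tri lid [[ 0.6186 -0.1358  0.1694]
 [ 0.5963 -0.2217  0.1781]
 [ 0.5108 -0.1993  0.1788]
 [ 0.5364 -0.1115  0.1831]]
axis a 77.78886384470648 0.25753847495111676
axis from front 78.63312256859712 -101.36687743140288
-13.064302445947032 0.15804163452943307
-101.79203583767176 0.11652486659969984
167.85657427217592 0.15607283597228577
79.13786832784592 0.11909244078301828
jar [[ 0.7593 -0.0646  0.1   ]]
tin [[ 0.7167 -0.1971  0.08  ]]
carton [[0.8598 0.1315 0.12  ]
 [0.8623 0.0856 0.12  ]
 [0.7726 0.0833 0.12  ]
 [0.772  0.1315 0.12  ]]
```

```bash
cat >> h.py <<'E'
O=np.array([.5866,-.074,0]); A=np.radians(78.2); U=np.array([np.cos(A),np.sin(A),0]); N=np.array([-U[1],U[0],0]); Z=np.array([0,0,1.])
from scipy.spatial.transform import Rotation as Rt
def rot(psi,el):   # psi: azimuth of tool y, el: degrees of z below horizontal
    p,e=np.radians([psi,el]); y=np.array([np.cos(p),np.sin(p),0]); u=np.array([-y[1],y[0],0])
    z=np.cos(e)*u-np.sin(e)*Z; return np.c_[np.cross(y,z),y,z]
def rk(x,y,z): return O+x*U+y*N+z*Z
def go(p,R):
    s=robot.sense(); R0=np.array(s["eef_rot"])
    print("lin",np.round(R0.T@(np.array(p)-s["ee_pos"]),4).tolist(),"rot",np.round(np.degrees(Rt.from_matrix(R0.T@R).as_rotvec())/45,3).tolist())
def st():
    s=robot.sense(); p=np.array(s["ee_pos"])-O; f=np.array(s["ft_force"])
    print("t",round(s["time_s"],2),"rack pos",np.round([p@U,p@N,p[2]],4),"F",np.round([f@U,f@N,f[2]],2),"w",round(float(s["width"]),4),"q",np.round(s["joints"],1).tolist())
E
python3 -c "
from h import *
go([.55,.30,.34],rot(28,90))"
```

```text
lin [-0.3815, -0.2278, -0.1012] rot [-0.002, 0.001, 0.847]
```

>>> apply_moves(
  linear=[
    [-0.03,-0.02,-0.03],
    [-0.08,-0.05,-0.06],
    [-0.13,-0.08,-0.09],
    [-0.18,-0.11,-0.1],
    [-0.23,-0.14,-0.1],
    [-0.28,-0.17,-0.1],
    [-0.33,-0.2,-0.1],
    [-0.38,-0.23,-0.1],
  ],
  rotation=[
    [0,0,0.1],
    [0,0,0.2],
    [0,0,0.3],
    [0,0,0.4],
    [0,0,0.5],
    [0,0,0.6],
    [0,0,0.72],
    [0,0,0.85],
  ],
  claw=0.4,
)

```text
time_s: 1.1
ee_pos: [0.5486, 0.2971, 0.3392]
eef_rot: [[-0.465, 0.885, -0.0], [0.885, 0.465, -0.0], [0.0, -0.0, -1.0]]
ft_force: [1.2, 1.5, 0.7]
width: 0.0514
gripper_force: 0.0
```

```bash
python3 -c "
from h import *
st();go([.62,-.08,.36],rot(-11.8,90))"
```

```text
t 1.1 rack pos [0.3555 0.1131 0.3392] F [ 1.71 -0.91  0.74] w 0.0514 q [-42.9, 22.1, 13.3, 99.4, -5.8, 59.1, 0.1]
lin [-0.3671, -0.112, -0.0208] rot [-0.0, 0.0, 0.878]
```

>>> apply_moves(
  linear=[
    [-0.05,-0.01,-0.01],
    [-0.1,-0.03,-0.02],
    [-0.15,-0.04,-0.02],
    [-0.2,-0.06,-0.02],
    [-0.25,-0.07,-0.02],
    [-0.3,-0.09,-0.02],
    [-0.34,-0.1,-0.02],
    [-0.37,-0.11,-0.02],
  ],
  rotation=[
    [0,0,0.1],
    [0,0,0.21],
    [0,0,0.32],
    [0,0,0.44],
    [0,0,0.55],
    [0,0,0.66],
    [0,0,0.77],
    [0,0,0.88],
  ],
)

```text
time_s: 2.1
ee_pos: [0.6236, -0.0816, 0.3591]
eef_rot: [[0.208, 0.978, -0.0], [0.978, -0.208, -0.0], [-0.0, -0.0, -1.0]]
ft_force: [1.1, 0.9, 0.1]
width: 0.0512
gripper_force: 0.0
```

```bash
python3 -c "
from h import *
st();go(rk(-.21,.0015,.25),rot(-11.8,45));go(rk(-.21,.0015,.3),rot(-11.8,55))"
```

```text
t 2.1 rack pos [ 1.000e-04 -3.780e-02  3.591e-01] F [ 1.1  -0.92  0.05] w 0.0512 q [-16.7, 22.9, 27.7, 97.9, -11.8, 62.2, 2.7]
lin [-0.2102, -0.0385, 0.1091] rot [0.001, 1.0, -0.004]
lin [-0.2103, -0.0385, 0.0591] rot [0.001, 0.778, -0.004]
```

>>> apply_moves(
  linear=[
    [-0.03,-0.01,0],
    [-0.07,-0.02,0],
    [-0.11,-0.03,0],
    [-0.15,-0.04,0],
    [-0.18,-0.04,0.02],
    [-0.2,-0.04,0.04],
    [-0.21,-0.04,0.07],
    [-0.21,-0.04,0.1],
  ],
  rotation=[
    [0,0.12,0],
    [0,0.25,0],
    [0,0.38,0],
    [0,0.5,0],
    [0,0.63,0],
    [0,0.76,0],
    [0,0.88,0],
    [0,1,0],
  ],
)

```text
time_s: 3.1
ee_pos: [0.5417, -0.2783, 0.2582]
eef_rot: [[0.145, 0.979, 0.146], [0.69, -0.206, 0.694], [0.709, 0.0, -0.705]]
ft_force: [0.9, 0.1, -0.1]
width: 0.0512
gripper_force: 0.0
```

```bash
python3 -c "
from h import *
st();go(rk(-.21,.0015,.12),rot(-11.8,45));go(rk(-.21,.0015,.03),rot(-11.8,45))"
```

```text
t 3.1 rack pos [-0.2092  0.0022  0.2582] F [ 0.28 -0.87 -0.07] w 0.0512 q [30.8, 38.1, 16.0, 99.0, -46.5, 80.3, 57.7]
lin [-0.0986, 0.0007, 0.0969] rot [0.001, -0.003, -0.001]
lin [-0.1624, 0.0007, 0.1604] rot [0.001, -0.003, -0.001]
```

>>> apply_moves(
  linear=[
    [-0.02,0,0.02],
    [-0.045,0,0.045],
    [-0.07,0,0.07],
    [-0.095,0,0.095],
    [-0.12,0,0.12],
    [-0.14,0,0.14],
    [-0.155,0,0.155],
    [-0.162,0,0.16],
  ],
  rotation=[
    [0,0,0],
    [0,0,0],
    [0,0,0],
    [0,0,0],
    [0,0,0],
    [0,0,0],
    [0,0,0],
    [0,0,0],
  ],
)

```text
time_s: 4.1
ee_pos: [0.5416, -0.2778, 0.0307]
eef_rot: [[0.144, 0.979, 0.142], [0.692, -0.202, 0.693], [0.707, -0.001, -0.707]]
ft_force: [0.1, -0.5, 0.6]
width: 0.0514
gripper_force: 0.0
```

```bash
python3 - <<'E'
from h import *
st();go(rk(-.16,.0015,.03),rot(-11.8,45))
im=viewer.capture("scene"); cv2.imwrite("pics/s1.png",im[:,:,::-1])
E
```

```text
t 4.1 rack pos [-0.2087  0.0023  0.0307] F [-0.46 -0.17  0.63] w 0.0514 q [33.5, 55.0, 11.5, 102.8, -53.4, 65.2, 72.8]
lin [0.0339, 0.001, 0.0349] rot [-0.003, 0.0, 0.001]
```

View pics/s1.png

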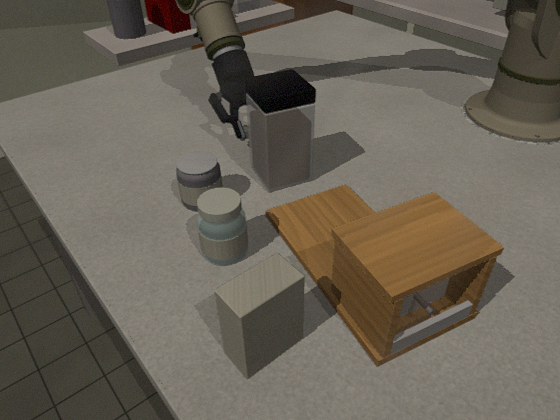

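The hand stands behind the canister with open fingers at (240,130), clear of the tin.

>>> apply_moves(
  linear=[
    [0.01,0,0.01],
    [0.02,0,0.02],
    [0.028,0,0.028],
    [0.034,0,0.034],
    [0.037,0,0.037],
    [0.039,0,0.039],
    [0.041,0,0.041],
    [0.043,0,0.043],
  ],
  rotation=[
    [0,0,0],
    [0,0,0],
    [0,0,0],
    [0,0,0],
    [0,0,0],
    [0,0,0],
    [0,0,0],
    [0,0,0],
  ],
)

```text
time_s: 5.15
ee_pos: [0.554, -0.2202, 0.0315]
eef_rot: [[0.145, 0.979, 0.145], [0.693, -0.205, 0.691], [0.706, 0.001, -0.708]]
ft_force: [0.3, -3.4, 1.3]
width: 0.0513
gripper_force: 1.5
```

```bash
python3 -c "
from h import *
st();go(rk(-.125,.0015,.03),rot(-11.8,45))"
```

```text
t 5.15 rack pos [-0.1498  0.002   0.0315] F [-3.29 -0.96  1.29] w 0.0513 q [30.9, 53.5, 8.2, 107.1, -56.3, 60.3, 72.4]
lin [0.0165, 0.0005, 0.0186] rot [0.001, 0.002, 0.0]
```

>>> apply_moves(
  linear=[
    [0.002,0,0.002],
    [0.004,0,0.004],
    [0.006,0,0.006],
    [0.008,0,0.008],
    [0.01,0,0.01],
    [0.012,0,0.012],
    [0.014,0,0.014],
    [0.016,0,0.016],
  ],
  rotation=[
    [0,0,0],
    [0,0,0],
    [0,0,0],
    [0,0,0],
    [0,0,0],
    [0,0,0],
    [0,0,0],
    [0,0,0],
  ],
)

```text
time_s: 6.15
ee_pos: [0.5584, -0.1966, 0.0316]
eef_rot: [[0.144, 0.979, 0.144], [0.692, -0.203, 0.692], [0.707, -0.0, -0.707]]
ft_force: [-0.8, -2.8, 0.1]
width: 0.0513
gripper_force: 1.3
```

```bash
python3 - <<'E'
from h import *
np.set_printoptions(precision=4,suppress=True)
st()
im=viewer.capture("top"); cv2.imwrite("pics/t2.png",im[:,:,::-1])
q=quad(mask(im,"black",(290,205,420,320))); P=onz("top",q,.185)
print(q.tolist()); d=P-O; print(np.c_[d@U,d@N], (d@U).mean(),(d@N).mean())
E
```

```text
t 6.15 rack pos [-0.1258  0.0025  0.0316] F [-2.9   0.21  0.14] w 0.0513 q [30.3, 53.1, 6.2, 108.5, -57.1, 58.0, 71.9]
[[331.3343281486476, 222.91656089184144], [419.0, 239.86547544223967], [419.0, 317.3835141512392], [319.601863535554, 283.2694245964264]]
[[-0.0229 -0.0391]
 [-0.1458 -0.0412]
 [-0.162   0.0612]
 [-0.0227  0.0441]] -0.08834499838686297 0.006247784989016731
```

View pics/t2.png

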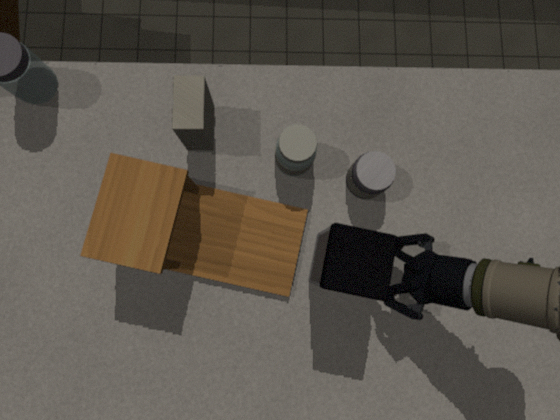

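Canister is square behind the front edge: its leading lid edge (322–335, 225–290) stands about 23 mm short.

>>> apply_moves(
  linear=[
    [0.002,0,0.002],
    [0.004,0,0.004],
    [0.006,0,0.006],
    [0.008,0,0.008],
    [0.0095,0,0.0095],
    [0.011,0,0.011],
    [0.012,0,0.012],
    [0.013,0,0.013],
  ],
  rotation=[
    [0,0,0],
    [0,0,0],
    [0,0,0],
    [0,0,0],
    [0,0,0],
    [0,0,0],
    [0,0,0],
    [0,0,0],
  ],
)

```text
time_s: 7.2
ee_pos: [0.5622, -0.1788, 0.0316]
eef_rot: [[0.144, 0.979, 0.144], [0.692, -0.203, 0.692], [0.707, 0.0, -0.707]]
ft_force: [-0.7, -2.3, 0.7]
width: 0.0514
gripper_force: 1.2
```

```bash
python3 -c "
from h import *
st()"
```

```text
t 7.2 rack pos [-0.1076  0.0025  0.0316] F [-2.44  0.18  0.66] w 0.0514 q [30.1, 52.7, 4.2, 109.6, -57.6, 56.0, 71.3]
```

>>> apply_moves(
  linear=[
    [0.0005,0,0.0005],
    [0.001,0,0.001],
    [0.0015,0,0.0015],
    [0.002,0,0.002],
    [0.0025,0,0.0025],
    [0.0025,0,0.0025],
    [0.0025,0,0.0025],
    [0.0025,0,0.0025],
  ],
  rotation=[
    [0,0,0],
    [0,0,0],
    [0,0,0],
    [0,0,0],
    [0,0,0],
    [0,0,0],
    [0,0,0],
    [0,0,0],
  ],
)

```text
time_s: 8.2
ee_pos: [0.5629, -0.1752, 0.0316]
eef_rot: [[0.144, 0.979, 0.144], [0.692, -0.203, 0.693], [0.707, -0.0, -0.707]]
ft_force: [-1.2, -2.0, -1.2]
width: 0.0518
gripper_force: 0.6
```

```bash
python3 -c "
from h import *
st()"
```

```text
t 8.2 rack pos [-0.104   0.0025  0.0316] F [-2.22  0.74 -1.17] w 0.0518 q [30.1, 52.6, 3.8, 109.8, -57.7, 55.6, 71.2]
```

>>> apply_moves(
  linear=[
    [0.0004,0,0.0004],
    [0.0008,0,0.0008],
    [0.0012,0,0.0012],
    [0.0016,0,0.0016],
    [0.0016,0,0.0016],
    [0.0016,0,0.0016],
    [0.0016,0,0.0016],
    [0.0016,0,0.0016],
  ],
  rotation=[
    [0,0,0],
    [0,0,0],
    [0,0,0],
    [0,0,0],
    [0,0,0],
    [0,0,0],
    [0,0,0],
    [0,0,0],
  ],
)

```text
time_s: 9.2
ee_pos: [0.5634, -0.1731, 0.0316]
eef_rot: [[0.144, 0.979, 0.144], [0.692, -0.203, 0.692], [0.707, 0.0, -0.707]]
ft_force: [0.7, -1.8, -1.0]
width: 0.0511
gripper_force: 0.7
```

```bash
python3 - <<'E'
from h import *
st()
im=viewer.capture("top"); q=quad(mask(im,"black",(290,205,400,320))); P=onz("top",q,.185)
d=P-O; print(np.round(np.c_[d@U,d@N],4).tolist())
E
```

```text
t 9.2 rack pos [-0.1018  0.0025  0.0316] F [-1.63 -1.11 -0.97] w 0.0511 q [30.0, 52.6, 3.5, 109.9, -57.8, 55.4, 71.1]
[[0.0001, -0.0391], [-0.1177, -0.0405], [-0.1343, 0.0591], [0.0, 0.045]]
```

>>> apply_moves(
  linear=[
    [0.0004,0,0.0004],
    [0.0008,0,0.0008],
    [0.0012,0,0.0012],
    [0.0016,0,0.0016],
    [0.002,0,0.002],
    [0.002,0,0.002],
    [0.002,0,0.002],
    [0.002,0,0.002],
  ],
  rotation=[
    [0,0,0],
    [0,0,0],
    [0,0,0],
    [0,0,0],
    [0,0,0],
    [0,0,0],
    [0,0,0],
    [0,0,0],
  ],
)

```text
time_s: 10.25
ee_pos: [0.5637, -0.1714, 0.0316]
eef_rot: [[0.144, 0.979, 0.144], [0.693, -0.204, 0.691], [0.706, 0.0, -0.708]]
ft_force: [-2.0, -5.1, 2.1]
width: 0.0514
gripper_force: 3.0
```

```bash
python3 - <<'E'
from h import *
st()
im=viewer.capture("top"); q=quad(mask(im,"black",(290,205,400,320))); P=onz("top",q,.185)
d=P-O; print(np.round(np.c_[d@U,d@N],4).tolist())
E
```

```text
t 10.25 rack pos [-0.1     0.0025  0.0316] F [-5.46  0.95  2.12] w 0.0514 q [30.1, 52.5, 3.2, 110.0, -57.8, 55.0, 71.0]
[[0.0019, -0.0391], [-0.1177, -0.0405], [-0.1344, 0.0599], [0.0017, 0.0448]]
```

Edge contact felt at 5.5 N (travel stalled). Back off and rise.

>>> apply_moves(
  linear=[
    [-0.008,0,-0.008],
    [-0.021,0,-0.021],
    [-0.01,0,-0.035],
    [0.01,0,-0.055],
    [0.03,0,-0.075],
    [0.05,0,-0.095],
    [0.065,0,-0.11],
    [0.074,0,-0.117],
  ],
  rotation=[
    [0,0,0],
    [0,0,0],
    [0,0,0],
    [0,0,0],
    [0,0,0],
    [0,0,0],
    [0,0,0],
    [0,0,0],
  ],
)

```text
time_s: 11.3
ee_pos: [0.5579, -0.2003, 0.1683]
eef_rot: [[0.143, 0.979, 0.145], [0.693, -0.203, 0.692], [0.707, 0.001, -0.707]]
ft_force: [-0.7, -0.7, -0.0]
width: 0.0511
gripper_force: 0.0
```

```bash
python3 - <<'E'
from h import *
st()
im=viewer.capture("top"); q=quad(mask(im,"black",(290,205,385,320))); P=onz("top",q,.185)
d=P-O; print(np.round(np.c_[d@U,d@N],4).tolist())
E
```

```text
t 11.3 rack pos [-0.1295  0.0022  0.1683] F [-0.78  0.57 -0.04] w 0.0511 q [29.8, 41.6, 7.4, 107.2, -50.6, 66.0, 60.7]
[[0.0021, -0.039], [-0.0886, -0.04], [-0.0885, 0.0485], [0.0016, 0.0484]]
```

>>> apply_moves(
  linear=[
    [0.006,0,0.006],
    [0.012,0,0.012],
    [0.017,0,0.017],
    [0.02,0,0.02],
    [0.023,0,0.023],
    [0.026,0,0.026],
    [0.029,0,0.029],
    [0.032,0,0.032],
  ],
  rotation=[
    [0,0,0],
    [0,0,0],
    [0,0,0],
    [0,0,0],
    [0,0,0],
    [0,0,0],
    [0,0,0],
    [0,0,0],
  ],
)

```text
time_s: 12.35
ee_pos: [0.5671, -0.1559, 0.1668]
eef_rot: [[0.144, 0.979, 0.144], [0.692, -0.204, 0.692], [0.707, 0.0, -0.707]]
ft_force: [-1.3, -1.9, 1.9]
width: 0.0512
gripper_force: 1.1
```

```bash
python3 - <<'E'
from h import *
st()
im=viewer.capture("scene"); cv2.imwrite("pics/s3.png",im[:,:,::-1])
E
```

```text
t 12.35 rack pos [-0.0841  0.0024  0.1668] F [-2.12  0.85  1.94] w 0.0512 q [26.9, 40.7, 6.0, 109.9, -53.2, 62.8, 60.0]
```

View pics/s3.png

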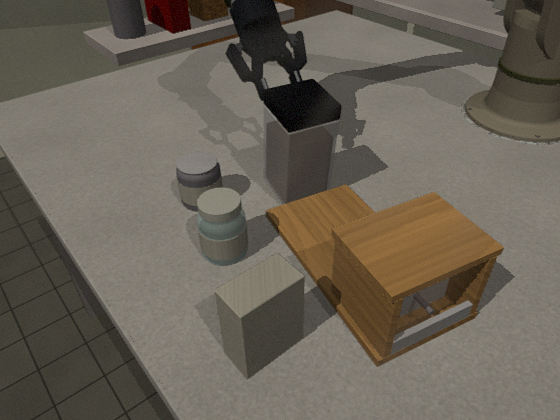

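Canister is tilting about the edge (lid at 302,103), fingers near the top. Continue.

>>> apply_moves(
  linear=[
    [0.004,0,0.004],
    [0.008,0,0.008],
    [0.012,0,0.012],
    [0.016,0,0.016],
    [0.02,0,0.02],
    [0.024,0,0.024],
    [0.028,0,0.028],
    [0.032,0,0.032],
  ],
  rotation=[
    [0,0,0],
    [0,0,0],
    [0,0,0],
    [0,0,0],
    [0,0,0],
    [0,0,0],
    [0,0,0],
    [0,0,0],
  ],
)

```text
time_s: 13.4
ee_pos: [0.5762, -0.1111, 0.1666]
eef_rot: [[0.144, 0.979, 0.144], [0.692, -0.203, 0.692], [0.707, -0.0, -0.707]]
ft_force: [-0.3, -0.6, 0.5]
width: 0.0518
gripper_force: 0.4
```

```bash
python3 -c "
from h import *
st()"
```

```text
t 13.4 rack pos [-0.0384  0.0026  0.1666] F [-0.68  0.16  0.52] w 0.0518 q [24.4, 39.8, 3.8, 112.1, -55.6, 59.5, 58.9]
```

>>> apply_moves(
  linear=[
    [0.003,0,0.003],
    [0.006,0,0.006],
    [0.009,0,0.009],
    [0.012,0,0.012],
    [0.015,0,0.015],
    [0.018,0,0.018],
    [0.021,0,0.021],
    [0.024,0,0.024],
  ],
  rotation=[
    [0,0,0],
    [0,0,0],
    [0,0,0],
    [0,0,0],
    [0,0,0],
    [0,0,0],
    [0,0,0],
    [0,0,0],
  ],
)

```text
time_s: 14.4
ee_pos: [0.5831, -0.0781, 0.1667]
eef_rot: [[0.144, 0.979, 0.144], [0.692, -0.203, 0.692], [0.707, 0.0, -0.707]]
ft_force: [-0.0, 0.9, -0.7]
width: 0.0514
gripper_force: 0.0
```

```bash
python3 - <<'E'
from h import *
st()
im=viewer.capture("scene"); cv2.imwrite("pics/s4.png",im[:,:,::-1])
E
```

```text
t 14.4 rack pos [-0.0047  0.0026  0.1667] F [ 0.88  0.23 -0.74] w 0.0514 q [23.1, 39.2, 1.1, 113.5, -57.1, 56.5, 57.7]
```

View pics/s4.png

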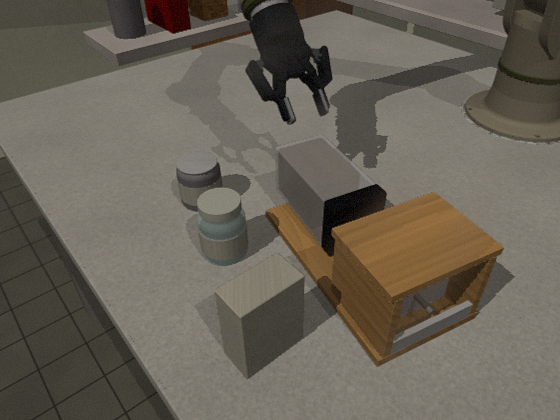

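The canister lies flat on the apron, lid (350,215) facing the bridge, hand clear above. Next: move behind the underside, steeper tool to keep joint 5 in range.

```bash
python3 - <<'E'
from h import *
go(rk(-.065,.002,.167),rot(-11.8,60)); go(rk(-.065,.002,.06),rot(-11.8,60))
im=viewer.capture("top"); cv2.imwrite("pics/t5.png",im[:,:,::-1])
E
```

```text
lin [-0.0429, 0.0006, -0.0433] rot [-0.001, -0.334, 0.002]
lin [-0.1186, 0.0006, 0.0323] rot [-0.001, -0.334, 0.002]
```

View pics/t5.png

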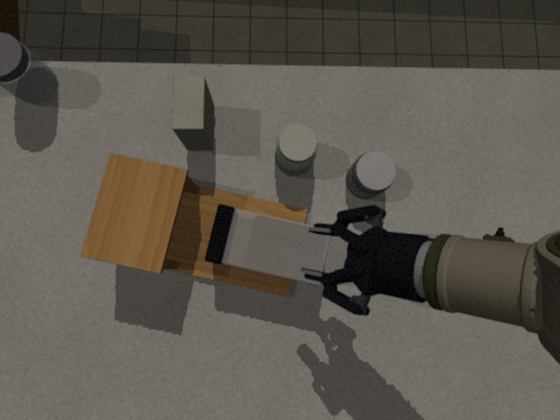

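Top view: canister lies straight, lid's leading edge (219,205)-(207,262), underside near x-pixel 328 just overhanging the front edge.

>>> apply_moves(
  linear=[
    [-0.011,0,-0.011],
    [-0.024,0,-0.024],
    [-0.036,0,-0.036],
    [-0.043,0,-0.043],
    [-0.06,0,-0.026],
    [-0.08,0,-0.006],
    [-0.1,0,0.014],
    [-0.118,0,0.032],
  ],
  rotation=[
    [0,0,0],
    [0,-0.08,0],
    [0,-0.17,0],
    [0,-0.26,0],
    [0,-0.33,0],
    [0,-0.33,0],
    [0,-0.33,0],
    [0,-0.33,0],
  ],
)

```text
time_s: 15.5
ee_pos: [0.5704, -0.1394, 0.0596]
eef_rot: [[0.177, 0.979, 0.102], [0.847, -0.204, 0.491], [0.501, 0.0, -0.865]]
ft_force: [-0.0, -0.4, -0.2]
width: 0.0518
gripper_force: 0.0
```

```bash
python3 - <<'E'
from h import *
st(); go(rk(-.015,.003,.06),rot(-11.8,60))
d=onz("top",[[219,205],[207,262],[331,222],[324,284]],.106)-O; print(np.round(np.c_[d@U,d@N],4).tolist())
E
```

```text
t 15.5 rack pos [-0.0673  0.0024  0.0596] F [-0.43 -0.05 -0.24] w 0.0518 q [20.7, 44.3, 4.4, 114.7, -53.4, 41.9, 59.4]
lin [0.0455, -0.0005, 0.0259] rot [-0.0, -0.002, 0.0]
[[0.1444, -0.0404], [0.1424, 0.0496], [-0.0334, -0.0508], [-0.0407, 0.0458]]
```

>>> apply_moves(
  linear=[
    [0.0052,0,0.003],
    [0.0104,0,0.006],
    [0.0156,0,0.009],
    [0.0208,0,0.012],
    [0.026,0,0.015],
    [0.0312,0,0.018],
    [0.0364,0,0.021],
    [0.0416,0,0.024],
  ],
  rotation=[
    [0,0,0],
    [0,0,0],
    [0,0,0],
    [0,0,0],
    [0,0,0],
    [0,0,0],
    [0,0,0],
    [0,0,0],
  ],
)

```text
time_s: 16.5
ee_pos: [0.581, -0.0921, 0.0615]
eef_rot: [[0.176, 0.979, 0.104], [0.848, -0.205, 0.49], [0.501, 0.002, -0.866]]
ft_force: [-0.8, -5.7, 5.1]
width: 0.0513
gripper_force: 3.0
```

```bash
python3 - <<'E'
from h import *
st(); im=viewer.capture("top"); c=mask(im,"black",(165,190,260,275)); q=quad(c); d=onz("top",q,.106)-O; print(q.tolist(),np.round(np.c_[d@U,d@N],4).tolist())
E
```

```text
t 16.5 rack pos [-0.0188  0.0018  0.0615] F [-5.72 -0.4   5.13] w 0.0513 q [17.8, 43.6, 1.7, 116.3, -55.6, 38.6, 57.3]
[[215.13459137821104, 204.81250107807242], [202.66004140381094, 260.39643934808953], [187.0478004740653, 257.77056420254377], [200.55941602553352, 202.36127899308983]] [[0.1503, -0.0395], [0.1494, 0.0486], [0.1737, 0.0496], [0.1734, -0.0385]]
```

>>> apply_moves(
  linear=[
    [0.0052,0,0.003],
    [0.0104,0,0.006],
    [0.0156,0,0.009],
    [0.0208,0,0.012],
    [0.026,0,0.015],
    [0.0312,0,0.018],
    [0.0364,0,0.021],
    [0.0416,0,0.024],
  ],
  rotation=[
    [0,0,0],
    [0,0,0],
    [0,0,0],
    [0,0,0],
    [0,0,0],
    [0,0,0],
    [0,0,0],
    [0,0,0],
  ],
)

```text
time_s: 17.55
ee_pos: [0.5905, -0.0446, 0.0613]
eef_rot: [[0.176, 0.979, 0.103], [0.847, -0.204, 0.49], [0.501, 0.001, -0.865]]
ft_force: [-1.9, -4.9, 4.3]
width: 0.0516
gripper_force: 2.6
```

```bash
python3 - <<'E'
from h import *
st()
E
```

```text
t 17.55 rack pos [0.0295 0.0022 0.0613] F [-5.17  0.82  4.27] w 0.0516 q [15.7, 43.3, -2.0, 117.3, -57.0, 34.9, 54.4]
```

>>> apply_moves(
  linear=[
    [0.0015,0,0.0009],
    [0.003,0,0.0017],
    [0.0045,0,0.0026],
    [0.006,0,0.0035],
    [0.0075,0,0.0043],
    [0.009,0,0.0052],
    [0.01,0,0.0058],
    [0.0104,0,0.006],
  ],
  rotation=[
    [0,0,0],
    [0,0,0],
    [0,0,0],
    [0,0,0],
    [0,0,0],
    [0,0,0],
    [0,0,0],
    [0,0,0],
  ],
)

```text
time_s: 18.55
ee_pos: [0.5928, -0.0329, 0.0611]
eef_rot: [[0.176, 0.979, 0.103], [0.847, -0.204, 0.491], [0.501, 0.001, -0.865]]
ft_force: [-1.6, -4.5, 4.1]
width: 0.0512
gripper_force: 2.7
```

>>> apply_moves(
  linear=[
    [0.0006,0,0.0004],
    [0.0012,0,0.0007],
    [0.0018,0,0.001],
    [0.0024,0,0.0014],
    [0.0028,0,0.0016],
    [0.003,0,0.0017],
    [0.003,0,0.0017],
    [0.003,0,0.0017],
  ],
  rotation=[
    [0,0,0],
    [0,0,0],
    [0,0,0],
    [0,0,0],
    [0,0,0],
    [0,0,0],
    [0,0,0],
    [0,0,0],
  ],
)

```text
time_s: 19.55
ee_pos: [0.5935, -0.0296, 0.0611]
eef_rot: [[0.176, 0.979, 0.103], [0.847, -0.204, 0.491], [0.502, 0.001, -0.865]]
ft_force: [-1.2, -5.7, 2.6]
width: 0.0516
gripper_force: 2.5
```

```bash
python3 - <<'E'
from h import *
st()
E
```

```text
t 19.55 rack pos [0.0449 0.0024 0.0611] F [-5.81 -0.01  2.63] w 0.0516 q [15.0, 43.2, -3.3, 117.5, -57.3, 33.7, 53.4]
```

>>> apply_moves(
  linear=[
    [0.0006,0,0.0004],
    [0.0012,0,0.0007],
    [0.0018,0,0.001],
    [0.0024,0,0.0014],
    [0.003,0,0.0017],
    [0.0034,0,0.002],
    [0.0034,0,0.002],
    [0.0034,0,0.002],
  ],
  rotation=[
    [0,0,0],
    [0,0,0],
    [0,0,0],
    [0,0,0],
    [0,0,0],
    [0,0,0],
    [0,0,0],
    [0,0,0],
  ],
)

```text
time_s: 20.55
ee_pos: [0.5943, -0.0256, 0.0611]
eef_rot: [[0.176, 0.979, 0.103], [0.847, -0.204, 0.491], [0.502, 0.001, -0.865]]
ft_force: [-1.2, -4.6, 4.6]
width: 0.0514
gripper_force: 2.7
```

>>> apply_moves(
  linear=[
    [0.0006,0,0.0004],
    [0.0012,0,0.0007],
    [0.0018,0,0.001],
    [0.0024,0,0.0014],
    [0.003,0,0.0017],
    [0.0034,0,0.002],
    [0.0034,0,0.002],
    [0.0034,0,0.002],
  ],
  rotation=[
    [0,0,0],
    [0,0,0],
    [0,0,0],
    [0,0,0],
    [0,0,0],
    [0,0,0],
    [0,0,0],
    [0,0,0],
  ],
)

```text
time_s: 21.55
ee_pos: [0.5951, -0.0217, 0.0611]
eef_rot: [[0.176, 0.979, 0.103], [0.847, -0.204, 0.491], [0.502, 0.001, -0.865]]
ft_force: [-0.7, -5.6, 4.9]
width: 0.051
gripper_force: 2.7
```

>>> apply_moves(
  linear=[
    [0.0006,0,0.0004],
    [0.0012,0,0.0007],
    [0.0018,0,0.001],
    [0.0024,0,0.0014],
    [0.003,0,0.0017],
    [0.0034,0,0.002],
    [0.0034,0,0.002],
    [0.0034,0,0.002],
  ],
  rotation=[
    [0,0,0],
    [0,0,0],
    [0,0,0],
    [0,0,0],
    [0,0,0],
    [0,0,0],
    [0,0,0],
    [0,0,0],
  ],
)

```text
time_s: 22.55
ee_pos: [0.5959, -0.0179, 0.0611]
eef_rot: [[0.176, 0.979, 0.103], [0.847, -0.204, 0.491], [0.502, 0.001, -0.865]]
ft_force: [-1.2, -4.7, 4.3]
width: 0.0511
gripper_force: 2.7
```

>>> apply_moves(
  linear=[
    [0.0006,0,0.0004],
    [0.0012,0,0.0007],
    [0.0018,0,0.001],
    [0.0024,0,0.0014],
    [0.003,0,0.0017],
    [0.0034,0,0.002],
    [0.0034,0,0.002],
    [0.0034,0,0.002],
  ],
  rotation=[
    [0,0,0],
    [0,0,0],
    [0,0,0],
    [0,0,0],
    [0,0,0],
    [0,0,0],
    [0,0,0],
    [0,0,0],
  ],
)

```text
time_s: 23.55
ee_pos: [0.5966, -0.0139, 0.0611]
eef_rot: [[0.176, 0.979, 0.103], [0.847, -0.204, 0.491], [0.502, 0.001, -0.865]]
ft_force: [-1.0, -5.7, 4.5]
width: 0.0512
gripper_force: 2.8
```

>>> apply_moves(
  linear=[
    [0.0006,0,0.0004],
    [0.0012,0,0.0007],
    [0.0018,0,0.001],
    [0.0024,0,0.0014],
    [0.003,0,0.0017],
    [0.0034,0,0.002],
    [0.0034,0,0.002],
    [0.0034,0,0.002],
  ],
  rotation=[
    [0,0,0],
    [0,0,0],
    [0,0,0],
    [0,0,0],
    [0,0,0],
    [0,0,0],
    [0,0,0],
    [0,0,0],
  ],
)

```text
time_s: 24.55
ee_pos: [0.5975, -0.0101, 0.061]
eef_rot: [[0.176, 0.979, 0.103], [0.847, -0.204, 0.491], [0.502, 0.001, -0.865]]
ft_force: [-0.2, -4.7, 4.7]
width: 0.0514
gripper_force: 2.7
```

>>> apply_moves(
  linear=[
    [0.0006,0,0.0004],
    [0.0012,0,0.0007],
    [0.0018,0,0.001],
    [0.0024,0,0.0014],
    [0.003,0,0.0017],
    [0.0034,0,0.002],
    [0.0034,0,0.002],
    [0.0034,0,0.002],
  ],
  rotation=[
    [0,0,0],
    [0,0,0],
    [0,0,0],
    [0,0,0],
    [0,0,0],
    [0,0,0],
    [0,0,0],
    [0,0,0],
  ],
)

```text
time_s: 25.55
ee_pos: [0.5982, -0.0062, 0.061]
eef_rot: [[0.176, 0.979, 0.103], [0.847, -0.204, 0.491], [0.502, 0.001, -0.865]]
ft_force: [-0.9, -4.4, 4.0]
width: 0.051
gripper_force: 2.6
```

>>> apply_moves(
  linear=[
    [0.0006,0,0.0004],
    [0.0012,0,0.0007],
    [0.0018,0,0.001],
    [0.0024,0,0.0014],
    [0.003,0,0.0017],
    [0.0034,0,0.002],
    [0.0034,0,0.002],
    [0.0034,0,0.002],
  ],
  rotation=[
    [0,0,0],
    [0,0,0],
    [0,0,0],
    [0,0,0],
    [0,0,0],
    [0,0,0],
    [0,0,0],
    [0,0,0],
  ],
)

```text
time_s: 26.55
ee_pos: [0.599, -0.0023, 0.061]
eef_rot: [[0.176, 0.979, 0.103], [0.847, -0.204, 0.491], [0.502, 0.0, -0.865]]
ft_force: [-1.5, -5.2, 3.6]
width: 0.0511
gripper_force: 2.6
```

>>> apply_moves(
  linear=[
    [0.0006,0,0.0004],
    [0.0012,0,0.0007],
    [0.0018,0,0.001],
    [0.0024,0,0.0014],
    [0.003,0,0.0017],
    [0.0034,0,0.002],
    [0.0034,0,0.002],
    [0.0034,0,0.002],
  ],
  rotation=[
    [0,0,0],
    [0,0,0],
    [0,0,0],
    [0,0,0],
    [0,0,0],
    [0,0,0],
    [0,0,0],
    [0,0,0],
  ],
)

```text
time_s: 27.55
ee_pos: [0.5998, 0.0017, 0.0609]
eef_rot: [[0.176, 0.979, 0.103], [0.847, -0.204, 0.491], [0.502, 0.0, -0.865]]
ft_force: [-1.4, -5.0, 4.0]
width: 0.0512
gripper_force: 2.6
```

>>> apply_moves(
  linear=[
    [0.0006,0,0.0004],
    [0.0012,0,0.0007],
    [0.0018,0,0.001],
    [0.0024,0,0.0014],
    [0.003,0,0.0017],
    [0.0034,0,0.002],
    [0.0034,0,0.002],
    [0.0034,0,0.002],
  ],
  rotation=[
    [0,0,0],
    [0,0,0],
    [0,0,0],
    [0,0,0],
    [0,0,0],
    [0,0,0],
    [0,0,0],
    [0,0,0],
  ],
)

```text
time_s: 28.55
ee_pos: [0.6005, 0.0046, 0.0609]
eef_rot: [[0.177, 0.979, 0.103], [0.847, -0.205, 0.49], [0.501, 0.001, -0.865]]
ft_force: [-2.6, -7.2, 5.7]
width: 0.0511
gripper_force: 4.3
```

```bash
python3 - <<'E'
from h import *
st()
E
```

```text
t 28.55 rack pos [0.0798 0.0025 0.0609] F [-7.53  1.04  5.72] w 0.0511 q [13.6, 43.2, -6.3, 117.7, -57.8, 30.9, 50.7]
```

Contact with the stop plate (force up, motion lagging). Press about 1 mm further and hold.

>>> apply_moves(
  linear=[
    [0.0003,0,0.0002],
    [0.0006,0,0.0003],
    [0.0009,0,0.0005],
    [0.0009,0,0.0005],
    [0.0009,0,0.0005],
    [0.0009,0,0.0005],
    [0.0009,0,0.0005],
    [0.0009,0,0.0005],
  ],
  rotation=[
    [0,0,0],
    [0,0,0],
    [0,0,0],
    [0,0,0],
    [0,0,0],
    [0,0,0],
    [0,0,0],
    [0,0,0],
  ],
)

```text
time_s: 29.55
ee_pos: [0.6005, 0.0047, 0.0609]
eef_rot: [[0.177, 0.979, 0.103], [0.848, -0.205, 0.489], [0.5, 0.001, -0.866]]
ft_force: [-4.2, -11.5, 9.4]
width: 0.0509
gripper_force: 6.0
```

>>> apply_moves(
  linear=[
    [0.0003,0,0.0002],
    [0.0004,0,0.0002],
    [0.0004,0,0.0002],
    [0.0004,0,0.0002],
    [0.0004,0,0.0002],
    [0.0004,0,0.0002],
    [0.0004,0,0.0002],
    [0.0004,0,0.0002],
  ],
  rotation=[
    [0,0,0],
    [0,0,0],
    [0,0,0],
    [0,0,0],
    [0,0,0],
    [0,0,0],
    [0,0,0],
    [0,0,0],
  ],
)

```text
time_s: 30.55
ee_pos: [0.6005, 0.0047, 0.0608]
eef_rot: [[0.178, 0.979, 0.104], [0.848, -0.206, 0.489], [0.5, 0.001, -0.866]]
ft_force: [-3.9, -12.6, 10.0]
width: 0.0512
gripper_force: 6.7
```

```bash
python3 - <<'E'
from h import *
st()
E
```

```text
t 30.55 rack pos [0.0799 0.0025 0.0608] F [-13.1    1.27  10.03] w 0.0512 q [13.6, 43.2, -6.3, 117.8, -57.8, 30.7, 50.6]
```

>>> apply_moves(
  linear=[
    [-0.003,0,-0.0017],
    [-0.008,0,-0.0046],
    [-0.017,0,-0.01],
    [-0.026,0,-0.015],
    [-0.035,0,-0.02],
    [-0.047,0,-0.027],
    [-0.059,0,-0.034],
    [-0.07,0,-0.04],
  ],
  rotation=[
    [0,0,0],
    [0,0,0],
    [0,0,0],
    [0,0,0],
    [0,0,0],
    [0,0,0],
    [0,0,0],
    [0,0,0],
  ],
)

```text
time_s: 31.55
ee_pos: [0.5843, -0.0727, 0.0602]
eef_rot: [[0.176, 0.979, 0.102], [0.847, -0.204, 0.492], [0.502, 0.0, -0.865]]
ft_force: [-0.1, -0.1, 0.2]
width: 0.0512
gripper_force: 0.0
```

>>> apply_moves(
  linear=[
    [-0.01,0,-0.02],
    [-0.01,0,-0.04],
    [-0.01,0,-0.07],
    [-0.01,0,-0.1],
    [-0.01,0,-0.13],
    [-0.01,0,-0.15],
    [-0.01,0,-0.17],
    [-0.01,0,-0.18],
  ],
  rotation=[
    [0,0,0],
    [0,0,0],
    [0,0,0],
    [0,0,0],
    [0,0,0],
    [0,0,0],
    [0,0,0],
    [0,0,0],
  ],
)

```text
time_s: 32.55
ee_pos: [0.5642, -0.1695, 0.2117]
eef_rot: [[0.176, 0.979, 0.103], [0.847, -0.204, 0.491], [0.502, 0.001, -0.865]]
ft_force: [-0.5, 0.7, -0.0]
width: 0.0513
gripper_force: 0.0
```

```bash
python3 - <<'E'
from h import *
st()
a=viewer.capture("top"); b=viewer.capture("scene"); cv2.imwrite("pics/f.png",cv2.resize(np.hstack([a,b]),(800,300))[:,:,::-1])
o=cv2.imread("pics/top0.png")[:,:,::-1]
for n,(x0,y0,x1,y1) in dict(jar=(275,120,320,175),tin=(350,150,398,198),carton=(170,72,208,150)).items(): print(n,np.abs(a[y0:y1,x0:x1].astype(int)-o[y0:y1,x0:x1]).mean().round(2))
E
```

```text
t 32.55 rack pos [-0.0981  0.0024  0.2117] F [ 0.58  0.68 -0.05] w 0.0513 q [22.3, 32.2, 6.0, 109.3, -40.2, 55.2, 44.2]
jar 2.42
tin 2.52
carton 2.59
```

View pics/f.png

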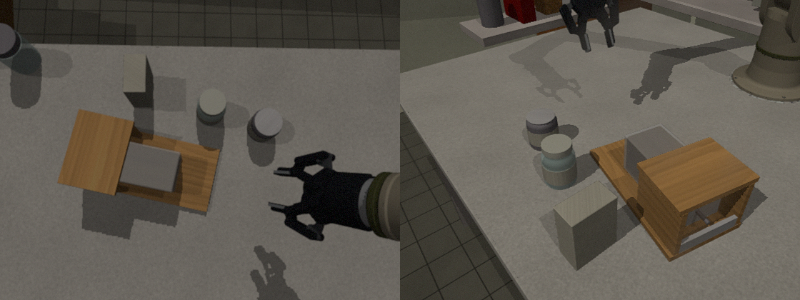

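The canister lies under the bridge (left view around 152,165), the hand is clear, and the jar, tin and carton have not moved.

```bash
python3 -c "
from station import sign_off
print(sign_off())"
```

```text
the job is handed in; nothing more can be done
None
```

The canister lies flat under the bridge, lid first, pressed against the stop plate for just over a second at about 12–13 N push (an estimated 4–5 N on the plate after friction); the jar, tin and carton are unmoved, the hand is clear, and the job was handed in at about 33 s.

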